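Pry up the bench press and hook the bar down

TASK

Pry up the front of the heavy little press so it can be serviced: lay the pry bar across the fulcrum block and slide its toe into the pocket under the press's lip until you feel it push lightly but definitely (some 5 N) against the springy stop inside, keeping that light push for a moment before you lift. Then lever the base up by pressing the bar's handle down, swing the bar's end sideways under the hook of the keeper, and let it up gently so that the hook holds the bar down and the press stays raised when you let go. Never press hard on the stop, force the bar, or let the press drop, and leave the other things where they are.

Things in the scene. Friction and masses are not known exactly. Their poses are not given: they have to be found in the camera images.
- pry_bar: Loose steel pry bar, 0.3 kg, 380 mm long, 20 mm wide, 8 mm thick, with a black rubber sleeve (100 long, 24 wide, 18 mm thick) round it as handle. Origin: middle of the sleeve's underside; x runs along the bar to the toe, z is up as it lies. Centre line 9 mm above the origin; toe tip at x = +245 mm, bare hook end at -135 mm, sleeve from -50 to +50 mm; centre of mass about x = +30 mm.
- bar_toe (a point): Centre of the toe's end face of the pry bar (4 mm below its top face, 4 mm above its lower face); axes as the bar's. Levering the bar up from its entering slope moves the toe about 8 mm deeper against the stop, unless the bar is drawn back a little first.
- bar_grip (a point): Centre of the rubber sleeve, on the bar's centre line; axes as the bar's.
- bar_end (a point): Centre of the other, bare end of the pry bar; axes as the bar's.
- stand: Hinge stand of the press, fixed to the bench. Origin: on the bench, straight below the middle of the press's front lip when the press is down; x points from the lip into the press (the way the bar goes in), z up. The hinge axis lies along y at x = 200 mm, z = 43 mm.
- press (a joint): Tilt of the press in rad about the hinge at the rear of its base: 0 = standing on its feet, grows as the front lip rises, 0.3 at most. The press is a grey machine with a column on a base plate 200 x 140 x 18 mm, about 3.2 kg (varies by a quarter); its weight alone holds it down, about 8 to 20 N at the toe.
- lip (a point): Middle of the lower front edge of the press's base plate, 34 mm above the bench when down: the mouth of the pocket. The pocket runs in along the stand's x between two cheeks 56 mm apart, under the flat underside of the plate.
- pocket: Sprung stop inside the pocket, hidden under the plate; this pose is only a reference at the hinge axis and does not tell its setting. A rubber pad facing the mouth, 50 mm wide, 6 to 31 mm above the bench, stands somewhere 25 to 55 mm inside the lip: the depth differs each time and is not measured. It gives 1 mm per 1 N, 25 mm at most, then is hard.
- fulcrum: Fixed dark steel fulcrum block, about 50 mm in front of the lip. Rounded ridge (radius 10 mm), 100 mm long along its y, crest 36 mm above the bench. Origin: on the bench under the middle of the crest; axes nearly as the stand's. With the bar on the crest, the toe clears both bench and lip when the bar slopes about 0.3 rad down to the toe.
- keeper: Fixed dark steel hook, 36 mm high, 18 mm wide along its x, about 292 mm in front of the lip and 50 mm to the stand's -y side. Origin: on the bench under the middle of its pocket; axes nearly as the stand's. It opens to +y: post at y = -32 to -20 mm; the arm, underside 26 mm above the bench, reaches from it to y = +24 mm. The bar's end goes under the arm and rises against it.
- hook_lip (a point): Lower edge of the hook's hanging lip, y = +21 mm in the keeper's frame, 22 mm above the bench; the lip is 6 mm thick (y = +18 to +24 mm). The bar's top face must pass below it to enter: pressed down over the crest until it slopes about 0.11 rad down toward its end. It is then caught between lip and post.
- tape_core: Empty cardboard tape core, a ring 81 mm across and 48 mm high, a bystander to be left alone. Origin: middle of its underside.
- tin_clips: Small round grey tin with a pale lid, 56 mm across and 41 mm high, a bystander to be left alone. Origin: middle of its underside.
- tape_measure: Grey and black tape measure, 39 x 81 x 62 mm, standing on its base, a bystander to be left alone. Origin: middle of its underside.
- marker_black: Black and white marker pen, 135 mm long, lying, a bystander to be left alone. Origin: middle of its underside.
- card_gauge: Wooden spacer board, 55 x 90 x 10 mm, lying flat, a bystander to be left alone. Origin: middle of its underside.
- glue_stick: Upright glue stick, 27 mm across and 90 mm high, a bystander to be left alone. Origin: middle of its underside.
Not all that is in view belongs to the job. What is shaped like the fulcrum but pink is not meant. What is shaped like the keeper but purple is not meant.

How it is judged:
By the outcome, as a careful person would: the job done as asked, in the order asked, and still so for the second after the job is handed in, with the robot touching nothing.
It also fails if it takes over 54 s, if anything falls off the work surface, if the arm or the gripper's body presses on something with over 40 N, if the wrist force passes 120 N, or if a joint passes its speed limit or range.

ROBOT

A 6-joint arm with a two-finger parallel gripper is mounted at the origin on the work surface; the furniture and walls round the work are solid. World frame = base frame: x ahead of the robot, y to its left, z up, the work surface at z = 0. Lengths are in m, angles in rad, forces in N, time in s.
With the tool pointing down it reaches from about 0.35 to 0.775 m from the base axis. Payload 7.3 kg.
Tool frame: the origin (TCP) lies at the very end of the fingers, on their centre line; the grasp point (between the pads) lies 19 mm behind it (robot.tcp_to_grasp is the distance from the TCP to the grasp point, in m); x points along the fingers, y is the direction in which the jaws open and shut, and the axes are right-handed (so a half turn about x gives the same grasp; the last joint's range is limited). The gripper opens to 92 mm and grips with 3 to 60 N. Pads are 19 mm wide; open, the fingers measure 130 mm over their backs; the gripper's body (75 mm by 190 mm) begins 47 mm behind the grasp point.
Start: joints at [0.958, 0.342, 1.524, -0, 1.275, -0.146], TCP at [0.236, 0.469, 0.227] pointing down, gripper open.
Joint ranges: [-2.53, 2.53], [-0.77, 2.02], [0.04, 2.7], [-1, 4.14], [0.28, 2.66], [-3.11, 3.11]. Speed limits (rad/s): [2.57, 2.57, 3.14, 3.14, 3.14, 3.14].

INTERFACE

Orientations are given as [roll, pitch, yaw] about the fixed x, y, z axes, in that order (R = Rz(yaw) Ry(pitch) Rx(roll)).
In Python, from cell import robot gives the robot as it stands.
- The arm moves only by the tool move_arm, never from a script. Its argument "increments" is a list of rows, each a list of 4 numbers: the shift along the tool's x, y, z normalised to -1 to 1, where 1 is 40 cm, then the turn about the tool's x normalised to -1 to 1, where 1 is 60 degrees. In form: [[dx, dy, dz, twist], ...]. A call has 1 to 5 rows; each row is the pose to reach, as a shift and turn from the pose commanded when the call began, along the tool's axes at that moment; what a row does not reach only later rows make up. A row lasts 1/8 s, in which the tool goes at most 62.5 mm and 10.7 degrees, less where a joint would pass 70% of its speed; a pose out of reach is approached as far as the arm can. A call with a number of a shift or a turn outside -1 to 1 is refused whole. A call with a gripper value outside its range is refused whole. "gripper" is the closure, from 0 (fully open) to 1 (shut), set as the call begins (left out, the last holds). The fingers move at their own pace and stop on an object; "squeeze" is the grip in N (left out, the last holds). Time passes only in rows, so rows that repeat a pose let the fingers close. It gives the time, the measured TCP pose, the force and the opening at its end, in the units of the state.
- robot.observe(): the state, without advancing time (a new reading comes with each control period).
- robot.read_camera(name): name is "side" or "top" or "wrist"; returns the picture (400x640x3 uint8, red, green, blue); there is no depth.
- robot.camera_params(name): a dict with "fx", "fy", "cx", "cy" (pixels), "R" (3x3) and "t" (3): a world point X has camera coordinates R X + t; the wrist camera has in their place "tool_from_camera" (4x4, takes a point from camera to tool coordinates, whose origin is the TCP and whose axes are the tool frame's). Camera axes: x right, y down, z forward; pixel columns grow to the right and rows downward; lengths in m; the calibration is good to about 2 mm. The wrist camera is an equidistant fisheye: a pixel r from the principal point sees the ray r / f radians off the axis. A picture is of the moment at which its call begins: read the wrist's pose just before it. camera_params takes no time and is no camera call.
- robot.hand_in(): hands the job in, once; it reports no verdict.
The state is a dict: "time": time; "qpos": joint angles; "qvel": joint speeds; "joint_efforts": joint torques, N m; "tool_pos": TCP position; "tool_rot": TCP orientation; "contact_force": force on the tool from outside, world axes, zero at the start; "torque": the same for the moment, N m; "opening": finger opening in m.
Only numpy, scipy, OpenCV 4.12 (cv2) and the standard library are available. Lean on these libraries where they do the work, as an engineer would, in place of code of your own. Each camera call takes 0.05 s, during which the arm holds its last target.

## Working session

There is one attempt and no reset: what is moved stays moved. The work goes in short steps, Python scripts to look and compute and a tool call to move; the robot and the scene stay as the last step left them, time stands still between calls to the robot, and variables do not carry over. Pictures are saved under pics/ and viewed, and the job is handed in when it is done.

Besides the shell and the picture viewer there is one more tool, called after "Request:" by a JSON object that holds its "op" and its "data". move_arm: Moves the arm, as the interface text tells. Its arguments: {"type":"object","properties":{"increments":{"type":"array","items":{"type":"array","items":{"type":"number"}}},"gripper":{"type":"number"},"squeeze":{"type":"number"}},"required":["increments"]}

```bash
ls; mkdir -p pics; python3 - <<'E'
from cell import robot
import cv2
print(robot.observe())
for n in ["side","top","wrist"]:
    im=robot.read_camera(n); cv2.imwrite(f"pics/{n}0.png",im[:,:,::-1])
    p=robot.camera_params(n); print(n,p)
print(robot.tcp_to_grasp)
E
```

```text
pics
{'time': 0.0, 'qpos': array([ 9.57974833e-01,  3.42731936e-01,  1.52500626e+00, -1.76176037e-05,
        1.27538533e+00, -1.46001262e-01]), 'qvel': array([-7.67126209e-04,  9.73354830e-04,  2.16737465e-04, -5.36991614e-05,
       -1.88618143e-03,  4.53171043e-04]), 'joint_efforts': array([-4.98606787e-04, -4.31236053e+01, -2.44220442e+01,  7.19049876e-02,
        5.59838698e-02, -1.03943676e-04]), 'tool_pos': array([0.23602927, 0.46850433, 0.22604393]), 'tool_rot': array([-1.70579349,  1.56926536, -2.17260858]), 'contact_force': array([-0.73480899,  0.20976086, -0.0160893 ]), 'torque': array([ 0.02303337,  0.0038463 , -0.04648861]), 'opening': 0.0916797244861769}
side {'fx': 481.16123258545, 'fy': 481.16123258545, 'cx': 317.9744257009737, 'cy': 195.71033825674897, 'R': array([[-0.86591817, -0.49993187, -0.01593228],
       [-0.21848034,  0.40669322, -0.88705522],
       [ 0.44994673, -0.76463635, -0.46138833]]), 't': array([0.39748582, 0.16426208, 1.32539964])}
top {'fx': 405.66988480892536, 'fy': 405.66988480892536, 'cx': 323.07403056192163, 'cy': 204.20027933712421, 'R': array([[ 7.67279121e-04, -9.99916824e-01, -1.28746066e-02],
       [-9.90358241e-01,  1.02367423e-03, -1.38526197e-01],
       [ 1.38527855e-01,  1.28567610e-02, -9.90275082e-01]]), 't': array([-0.00746257,  0.46877355,  1.34780807])}
wrist {'fx': 309.70691628693146, 'fy': 309.70691628693146, 'cx': 320.9187986940529, 'cy': 198.57134933206044, 'tool_from_camera': array([[-8.23362390e-06, -3.00988180e-01,  9.53627870e-01,
        -1.56669978e-01],
       [ 9.99999994e-01, -1.06284191e-04, -2.49118782e-05,
        -2.59253011e-04],
       [ 1.08853747e-04,  9.53627865e-01,  3.00988179e-01,
        -8.14832715e-02],
       [ 0.00000000e+00,  0.00000000e+00,  0.00000000e+00,
         1.00000000e+00]])}
0.0188
```

View pics/top0.png

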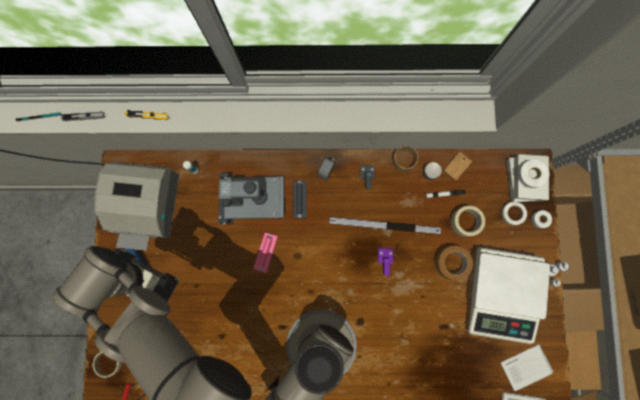

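View pics/side0.png

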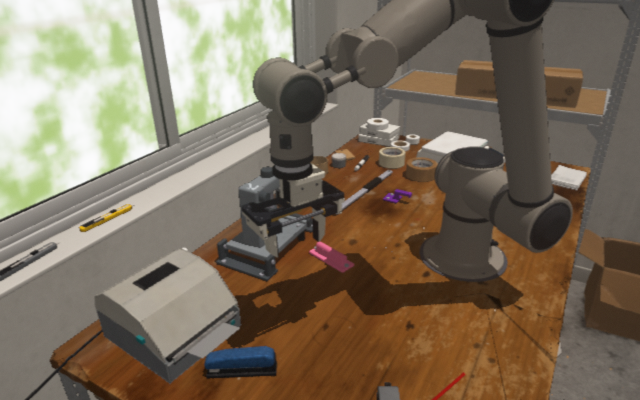

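View pics/wrist0.png

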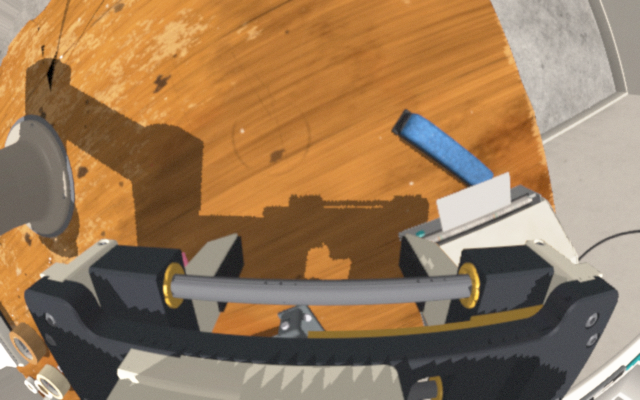

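```bash
cat > h.py <<'E'
import numpy as np, cv2
from cell import robot
def ray(n,u,v):
    p=robot.camera_params(n); d=np.array([(u-p['cx'])/p['fx'],(v-p['cy'])/p['fy'],1.]); R=np.array(p['R']);t=np.array(p['t'])
    return -R.T@t, R.T@d
def onz(n,u,v,z):
    c,d=ray(n,u,v); return c+d*(z-c[2])/d[2]
def proj(n,X):
    p=robot.camera_params(n); q=np.array(p['R'])@np.asarray(X)+p['t']; return p['fx']*q[0]/q[2]+p['cx'],p['fy']*q[1]/q[2]+p['cy']
E
python3 - <<'E'
import cv2
im=cv2.imread('pics/top0.png')[145:285,205:455]
# 
cv2.imwrite('pics/topA.png',cv2.resize(im[0:100,0:130],None,fx=6,fy=6,interpolation=cv2.INTER_CUBIC))
cv2.imwrite('pics/topB.png',cv2.resize(im[0:100,110:250],None,fx=5.7,fy=5.7,interpolation=cv2.INTER_CUBIC))
E
```

```text
(no output)
```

View pics/topA.png

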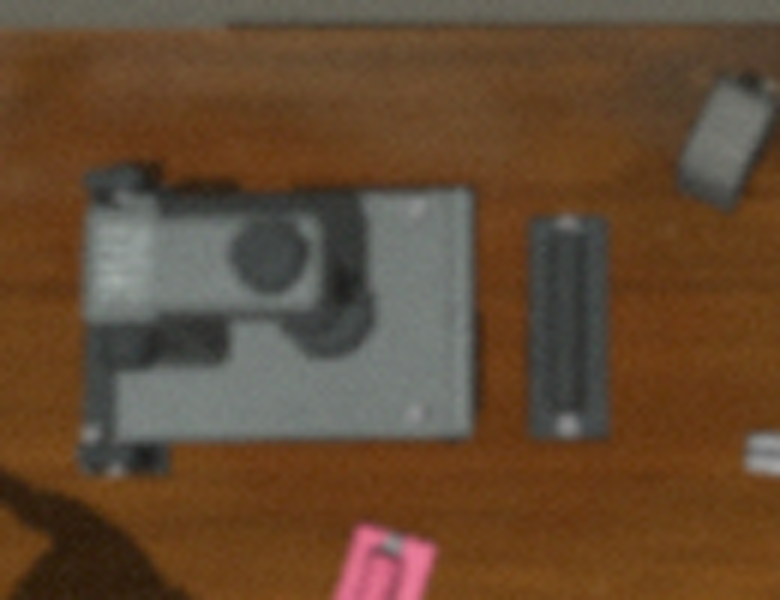

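View pics/topB.png

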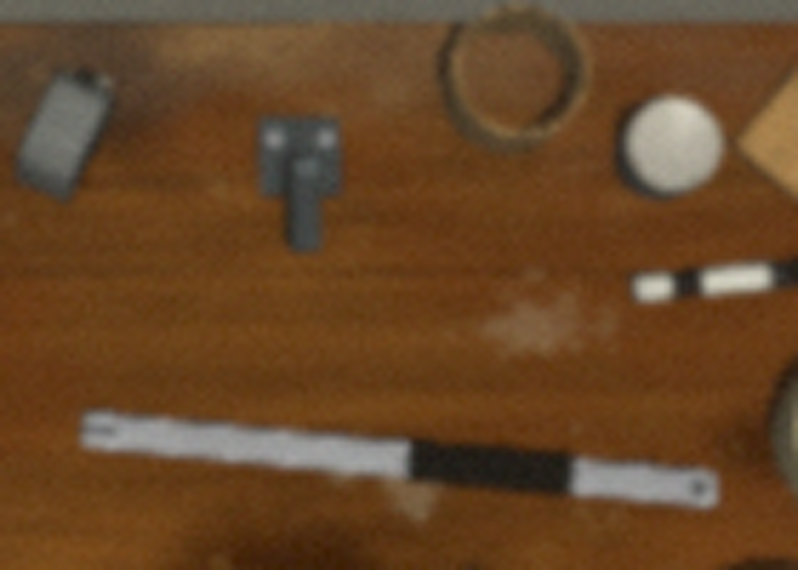

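```bash
python3 - <<'E'
from h import *
A=lambda x,y:(205+(x+.5)/6-.5,145+(y+.5)/6-.5)
B=lambda x,y:(315+(x+.5)/5.7-.5,145+(y+.5)/5.7-.5)
np.set_printoptions(precision=4,suppress=True)
for n,(u,v),z in [("plateFT",A(472,187),.052),("plateFB",A(474,438),.052),("plate lb",A(118,438),.052),("ful cT",A(568,217),.030),("ful cB",A(568,437),.03),("ful c",A(568,326),.036),
 ("ful basL",A(530,437),.0),("ful basR",A(608,437),.0),
 ("arm end",B(304,250),.036),("armendL",B(288,250),.036),("armendR",B(321,250),.036),("keep baseT",B(301,116),.0),("bar toe",B(82,430),.013),("bar end",B(718,488),.013),("sl L",B(410,461),.018),("sl R",B(573,473),.018),
 ("tapemeas c",B(62,140),.062),("pink",A(390,600),.03)]:
    print(n,onz("top",u,v,z))
o=robot.observe(); from scipy.spatial.transform import Rotation as Ro
print(Ro.from_euler('xyz',o['tool_rot']).as_matrix())
E
python3 - <<'E'
import cv2
im=cv2.imread('pics/side0.png')
cv2.imwrite('pics/sideA.png',cv2.resize(im[130:290,200:430],None,fx=3.4,fy=3.4,interpolation=cv2.INTER_CUBIC))
E
```

```text
plateFT [0.5636 0.1274 0.052 ]
plateFB [0.421  0.1242 0.052 ]
plate lb [0.4211 0.3232 0.052 ]
ful cT [0.5507 0.0745 0.03  ]
ful cB [0.4239 0.0734 0.03  ]
ful c [0.4865 0.0735 0.036 ]
ful basL [0.4271 0.0976 0.    ]
ful basR [0.4271 0.0524 0.    ]
arm end [ 0.5223 -0.1604  0.036 ]
armendL [ 0.5224 -0.1508  0.036 ]
armendR [ 0.5223 -0.1705  0.036 ]
keep baseT [ 0.613  -0.1633  0.    ]
bar toe [ 0.4166 -0.0276  0.013 ]
bar end [ 0.3816 -0.4077  0.013 ]
sl L [ 0.3974 -0.2236  0.018 ]
sl R [ 0.3902 -0.3205  0.018 ]
tapemeas c [ 0.5839 -0.0159  0.062 ]
pink [0.332  0.1726 0.03  ]
[[-0.0006  0.45    0.893 ]
 [-0.0009  0.893  -0.45  ]
 [-1.     -0.0011 -0.0002]]
```

View pics/sideA.png

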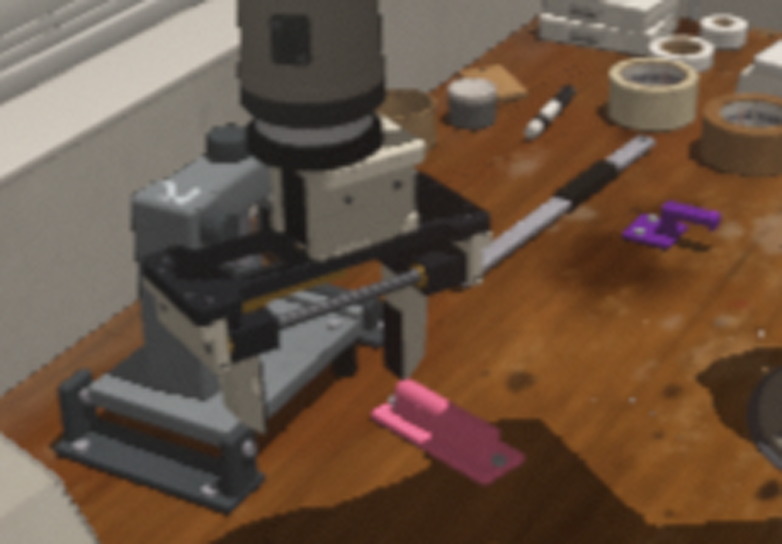

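Request:
{"op": "move_arm", "data": {"increments": [[0,-0.1,0.1,0.16],[0,-0.2,0.2,0.32],[0,-0.3,0.305,0.48],[0,-0.4,0.41,0.64],[0,-0.495,0.51,0.8]], "gripper": 0.2}}

```text
time: 0.78
tool_pos: [0.3295, 0.1985, 0.2267]
tool_rot: [1.527, 1.57, 0.217]
contact_force: [1.1, -1.0, 0.2]
opening: 0.0735
```

```bash
cat >> h.py <<'E'
from scipy.spatial.transform import Rotation as Ro
np.set_printoptions(precision=4,suppress=True)
def go(x,y,z,bdir=None,show=True):
    "increments from the present (measured) pose; bdir=(bx,by) wanted bar direction (toe), jaws perpendicular"
    o=robot.observe(); R=Ro.from_euler('xyz',o['tool_rot']).as_matrix(); p=np.array(o['tool_pos'])
    d=R.T@(np.array([x,y,z])-p)/.4
    tw=None
    if bdir is not None:
        b=np.array(bdir)/np.linalg.norm(bdir); jy=np.array([b[1],-b[0],0]); yy=R[:,1]; ang=np.degrees(np.arctan2(np.cross(yy,jy)[2],yy@jy)); tw=-ang/60
    print('t',round(o['time'],2),'pos',p,'q',o['qpos'],'F',o['contact_force'],'T',o['torque'],'op',round(o['opening'],4)); print('inc',d,'tw',tw)
def st():
    o=robot.observe(); R=Ro.from_euler('xyz',o['tool_rot']).as_matrix()
    print('t',round(o['time'],2),'pos',o['tool_pos'],'ydir',R[:,1],'F',o['contact_force'],'T',o['torque'],'op',round(o['opening'],4))
E
python3 -c "
from h import *
go(.38,-.1,.2,(.0917,.9958))"
```

```text
t 0.78 pos [0.3295 0.1985 0.2267] q [ 0.3422  0.0809  1.8659 -0.0001  1.1945  0.0813] F [ 1.1223 -0.9835  0.1584] T [-0.0292 -0.0498  0.0086] op 0.0735
inc [ 0.0668 -0.0707  0.7535] tw 0.336892039111776
```

Request:
{"op": "move_arm", "data": {"increments": [[0.02,-0.02,0.15,0.08],[0.03,-0.03,0.3,0.16],[0.04,-0.045,0.45,0.24],[0.055,-0.06,0.6,0.32],[0.067,-0.07,0.75,0.337]]}}

```text
time: 1.4
tool_pos: [0.3811, -0.0986, 0.1998]
tool_rot: [1.9, 1.57, 0.24]
contact_force: [1.0, 0.8, 0.9]
opening: 0.0737
```

```bash
python3 -c "
from h import *
go(.394,-.2716,.06,(.0917,.9958))"
```

```text
t 1.4 pos [ 0.3811 -0.0986  0.1998] q [-0.4488  0.1277  1.8933  0.0004  1.1201 -0.3603] F [0.9661 0.771  0.9008] T [-0.0697 -0.0321  0.0253] op 0.0737
inc [0.3495 0.0702 0.428 ] tw 0.0031017395113559698
```

Request:
{"op": "move_arm", "data": {"increments": [[0.1,0.02,0.13,0],[0.2,0.04,0.26,0],[0.28,0.06,0.38,0],[0.35,0.07,0.428,0.003],[0.35,0.07,0.428,0.003]]}}

```text
time: 2.02
tool_pos: [0.393, -0.2698, 0.0578]
tool_rot: [-2.257, 1.566, 2.364]
contact_force: [0.5, 0.9, 0.0]
opening: 0.0735
```

```bash
python3 -c "
from h import *
go(.394,-.2716,.004,(.0917,.9958))
o=robot.observe()
im=robot.read_camera('wrist'); cv2.imwrite('pics/w1.png',im[:,:,::-1])
im=robot.read_camera('top'); cv2.imwrite('pics/t1.png',cv2.resize(im[150:290,200:480,::-1],None,fx=2.8,fy=2.8,interpolation=cv2.INTER_CUBIC)); cv2.imwrite('pics/top1.png',im[:,:,::-1])
"
```

```text
t 2.02 pos [ 0.393  -0.2698  0.0578] q [-0.7625  0.4749  1.8643  0.0001  0.8072 -0.6704] F [0.4848 0.8533 0.023 ] T [-0.0734  0.0522 -0.0514] op 0.0735
inc [0.1344 0.0033 0.0047] tw -0.00032933681007360125
```

View pics/w1.png

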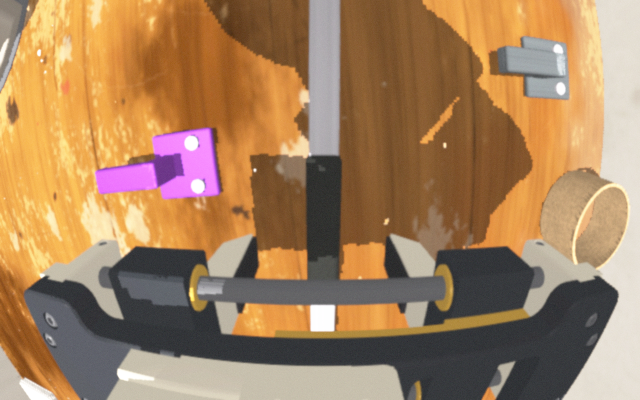

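View pics/t1.png

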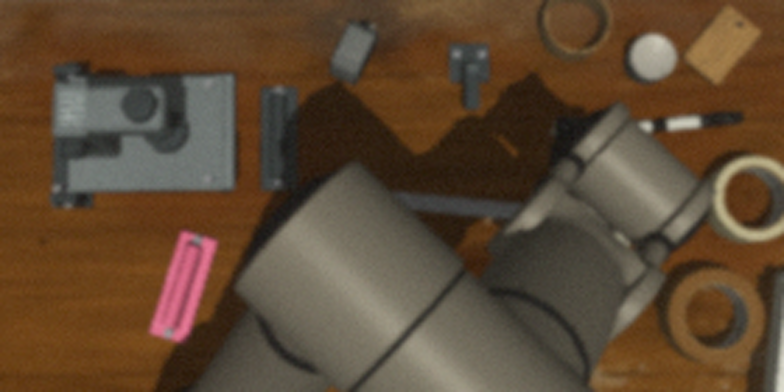

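Request:
{"op": "move_arm", "data": {"increments": [[0.05,0.003,0.004,0],[0.1,0.003,0.004,0],[0.134,0.003,0.004,0],[0.134,0.003,0.004,0]]}}

```text
time: 2.62
tool_pos: [0.3954, -0.2705, 0.0064]
tool_rot: [-2.413, 1.57, 2.21]
contact_force: [0.4, 0.7, -0.4]
opening: 0.0735
```

Request:
{"op": "move_arm", "data": {"increments": [[0,0,0,0],[0,0,0,0],[0,0,0,0],[0,0,0,0],[0,0,0,0]], "gripper": 1, "squeeze": 8}}

```text
time: 3.25
tool_pos: [0.3954, -0.2713, 0.0064]
tool_rot: [1.677, 1.571, 0.016]
contact_force: [-0.7, -0.9, 0.2]
opening: 0.0279
```

```bash
python3 -c "
from h import *
st()"
```

```text
t 3.25 pos [ 0.3954 -0.2713  0.0064] ydir [ 0.996  -0.0898  0.0001] F [-0.7234 -0.9457  0.2486] T [-0.0523  0.0301 -0.0263] op 0.0279
```

Request:
{"op": "move_arm", "data": {"increments": [[0.004,0,0,0],[0.005,0,0,0],[0.005,0,0,0]]}}

```text
time: 3.62
tool_pos: [0.3953, -0.2714, 0.005]
tool_rot: [0.503, 1.57, -1.158]
contact_force: [-2.5, 1.0, 9.5]
opening: 0.0241
```

Request:
{"op": "move_arm", "data": {"increments": [[-0.03,0,0,0],[-0.06,0,-0.003,0],[-0.09,0,-0.007,0],[-0.13,0,-0.014,0],[-0.16,0,-0.022,0]]}}

```text
time: 4.25
tool_pos: [0.3963, -0.2624, 0.0694]
tool_rot: [1.025, 1.57, -0.636]
contact_force: [0.2, -0.6, -3.0]
opening: 0.024
```

```bash
python3 -c "
from h import *
st()
im=robot.read_camera('wrist'); cv2.imwrite('pics/w2.png',im[:,:,::-1])
im=robot.read_camera('side'); cv2.imwrite('pics/s2.png',cv2.resize(im[90:250,260:460,::-1],None,fx=3.5,fy=3.5,interpolation=cv2.INTER_CUBIC))
"
```

```text
t 4.25 pos [ 0.3963 -0.2624  0.0694] ydir [ 0.996  -0.0897  0.0006] F [ 0.205  -0.623  -2.9586] T [-0.1597  0.1201 -0.0023] op 0.024
```

View pics/w2.png

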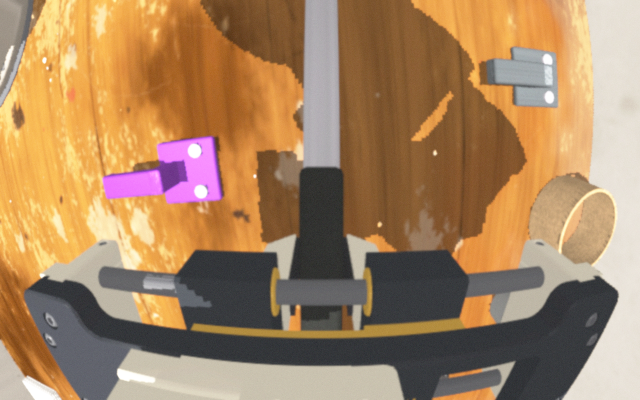

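View pics/s2.png

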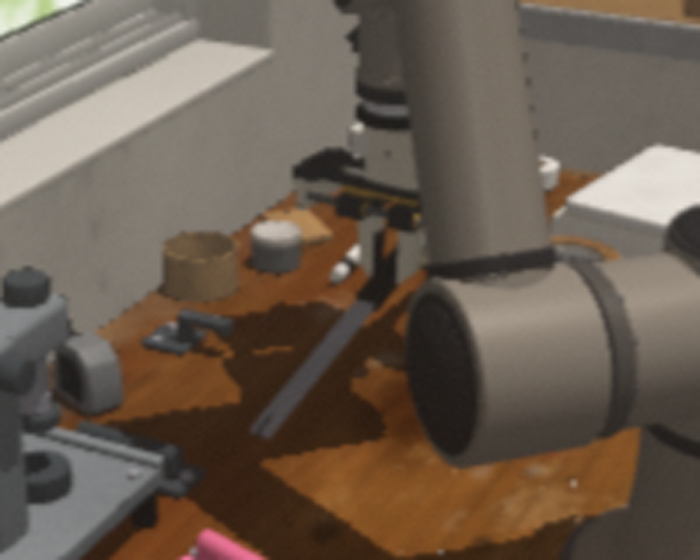

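```bash
python3 -c "
from h import *
for z in (.004,.03,.06,.08):
  print(z,proj('side',[.417,-.0285,z]), proj('side',[.3963,-.2624,.069+.009]))
print(onz('side',334.9,212.9,.004))
"
```

```text
0.004 (np.float64(333.85090333902775), np.float64(213.92032394120596)) (np.float64(371.116044715633), np.float64(167.3810330132823))
0.03 (np.float64(333.8450780666191), np.float64(206.76783186877455)) (np.float64(371.116044715633), np.float64(167.3810330132823))
0.06 (np.float64(333.83824136826877), np.float64(198.37347237415557)) (np.float64(371.116044715633), np.float64(167.3810330132823))
0.08 (np.float64(333.8336133743181), np.float64(192.69104454562412)) (np.float64(371.116044715633), np.float64(167.3810330132823))
[ 0.4172 -0.0359  0.004 ]
```

Request:
{"op": "move_arm", "data": {"increments": [[0,0,0,0],[0,0,0,0],[-0.05,0,0,0],[-0.12,0,0,0],[-0.18,0,0,0]], "squeeze": 55}}

```text
time: 4.97
tool_pos: [0.3959, -0.2623, 0.1405]
tool_rot: [-2.213, 1.57, 2.409]
contact_force: [-0.7, -0.1, -2.6]
opening: 0.0238
```

```bash
python3 -c "
from h import *
go(.4945,-.136,.13,(-.01,1))"
```

```text
t 4.97 pos [ 0.3959 -0.2623  0.1405] q [-0.7468  0.3462  1.7827 -0.      1.0139 -0.657 ] F [-0.6786 -0.0568 -2.6076] T [-0.2186  0.082  -0.0021] op 0.0238
inc [ 0.0263  0.2173 -0.3367] tw -0.09530803564438836
```

Request:
{"op": "move_arm", "data": {"increments": [[0,0.06,-0.1,-0.03],[0,0.12,-0.2,-0.06],[0.01,0.18,-0.3,-0.08],[0.026,0.217,-0.337,-0.095],[0.026,0.217,-0.337,-0.095]]}}

```text
time: 5.6
tool_pos: [0.4947, -0.1348, 0.1287]
tool_rot: [-2.016, 1.569, 2.708]
contact_force: [0.1, -0.5, -2.8]
opening: 0.0234
```

```bash
python3 -c "
from h import *
go(.4945,-.136,.1065,(-.01,1))
im=robot.read_camera('wrist'); cv2.imwrite('pics/w3.png',im[:,:,::-1])
im=robot.read_camera('side'); cv2.imwrite('pics/s3.png',cv2.resize(im[110:290,190:430,::-1],None,fx=3.3,fy=3.3,interpolation=cv2.INTER_CUBIC))
im=robot.read_camera('top'); cv2.imwrite('pics/t3.png',cv2.resize(im[140:270,200:460,::-1],None,fx=3,fy=3,interpolation=cv2.INTER_CUBIC))
"
```

```text
t 5.6 pos [ 0.4947 -0.1348  0.1287] q [-0.4155  0.4236  1.6955  0.      1.0247 -0.4277] F [ 0.0718 -0.5445 -2.8055] T [-0.2287  0.0515  0.0155] op 0.0234
inc [ 0.0556 -0.0005  0.0031] tw 0.0020688621488854646
```

View pics/w3.png

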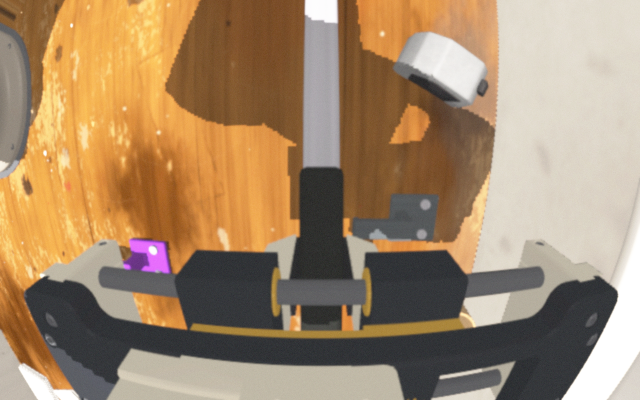

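View pics/s3.png

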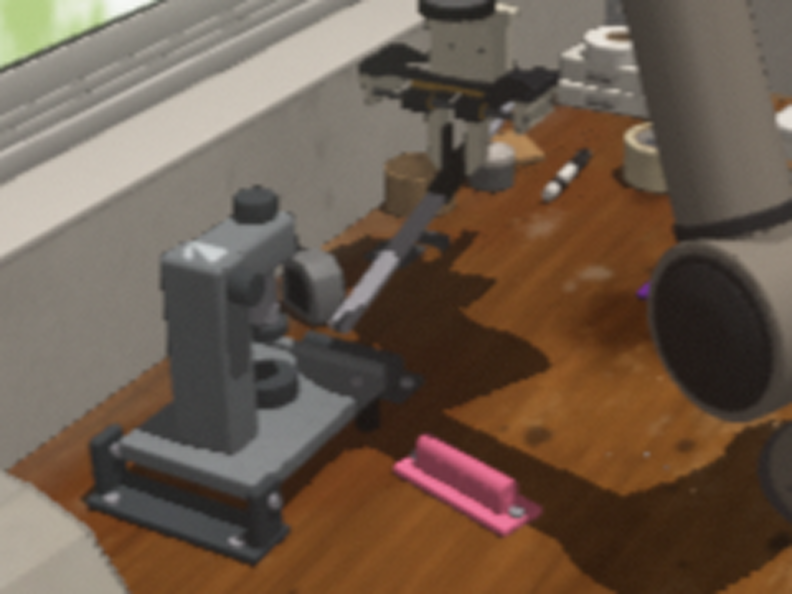

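View pics/t3.png

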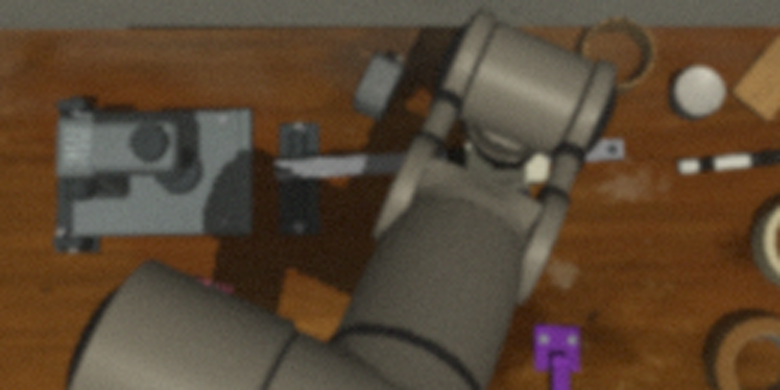

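```bash
cat >> h.py <<'E'
def tri(a,b,na='top',nb='side'):
    c1,d1=ray(na,*a); c2,d2=ray(nb,*b); A=np.stack([d1,-d2],1); s=np.linalg.lstsq(A,c2-c1,rcond=None)[0]
    p,q=c1+s[0]*d1,c2+s[1]*d2; return (p+q)/2, np.linalg.norm(p-q)
E
python3 -c "
from h import *
print(tri((292.3,195.8),(292.4,208.5)))
# end in top: 
e=(200+622/3,140+150/3); print([onz('top',*e,z) for z in (.13,.17)])
"
```

```text
(array([0.4924, 0.0946, 0.064 ]), np.float64(0.0008316901935727908))
[array([ 0.5003, -0.2756,  0.13  ]), array([ 0.4933, -0.2678,  0.17  ])]
```

Request:
{"op": "move_arm", "data": {"increments": [[0.025,0,0.002,0],[0.05,0,0.003,0],[0.062,0,0.003,0.002],[0.067,0,0.003,0.002],[0.067,0,0.003,0.002]]}}

```text
time: 6.38
tool_pos: [0.4948, -0.1372, 0.103]
tool_rot: [3.013, 1.571, 1.45]
contact_force: [0.6, 0.6, -2.2]
opening: 0.0234
```

```bash
python3 -c "
from h import *
st()"
```

```text
t 6.38 pos [ 0.4948 -0.1372  0.103 ] ydir [1.     0.0076 0.    ] F [ 0.6375  0.5783 -2.1721] T [-0.145   0.0634  0.015 ] op 0.0234
```

Request:
{"op": "move_arm", "data": {"increments": [[0.004,0,0,0],[0.008,0,0,0],[0.012,0,0,0],[0.012,0,0,0]]}}

```text
time: 6.88
tool_pos: [0.4948, -0.1371, 0.0983]
tool_rot: [2.597, 1.571, 1.034]
contact_force: [0.6, 0.1, -2.7]
opening: 0.0235
```

```bash
python3 -c "
from h import *
st()"
```

```text
t 6.88 pos [ 0.4948 -0.1371  0.0983] ydir [1.     0.0074 0.0001] F [ 0.6218  0.0632 -2.6702] T [ 0.0777 -0.0066 -0.0321] op 0.0235
```

Request:
{"op": "move_arm", "data": {"increments": [[0.003,0,0,0],[0.006,0,0,0],[0.006,0,0,0]]}}

```text
time: 7.25
tool_pos: [0.4948, -0.1372, 0.0959]
tool_rot: [2.427, 1.571, 0.863]
contact_force: [0.1, -1.0, -1.7]
opening: 0.0235
```

```bash
python3 -c "
from h import *
st()"
```

```text
t 7.25 pos [ 0.4948 -0.1372  0.0959] ydir [1.     0.0075 0.0001] F [ 0.0852 -0.9827 -1.7241] T [ 0.1645 -0.0161 -0.0423] op 0.0235
```

Request:
{"op": "move_arm", "data": {"increments": [[0.0064,0,-0.023,0],[0.0128,0,-0.046,0],[0.0192,0,-0.069,0],[0.0256,0,-0.092,0],[0.032,0,-0.115,0]]}}

```text
time: 7.88
tool_pos: [0.4944, -0.0904, 0.0829]
tool_rot: [2.278, 1.571, 0.715]
contact_force: [-0.4, -0.6, 0.1]
opening: 0.0231
```

```bash
python3 -c "
from h import *
st()
im=robot.read_camera('wrist'); cv2.imwrite('pics/w4.png',im[:,:,::-1])
im=robot.read_camera('side'); cv2.imwrite('pics/s4.png',cv2.resize(im[110:290,190:430,::-1],None,fx=3.3,fy=3.3,interpolation=cv2.INTER_CUBIC))"
```

```text
t 7.88 pos [ 0.4944 -0.0904  0.0829] ydir [1.     0.0078 0.0001] F [-0.3936 -0.6026  0.0689] T [ 0.0868  0.096  -0.0179] op 0.0231
```

View pics/s4.png

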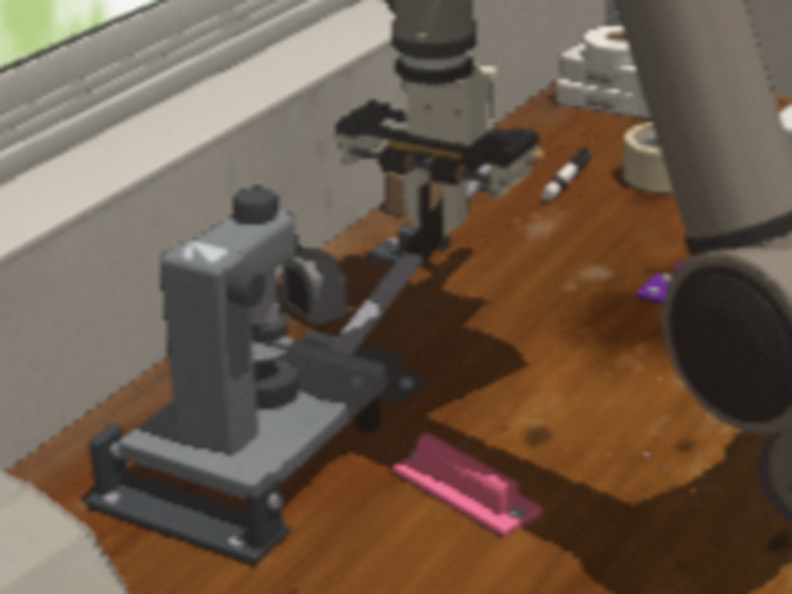

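View pics/w4.png

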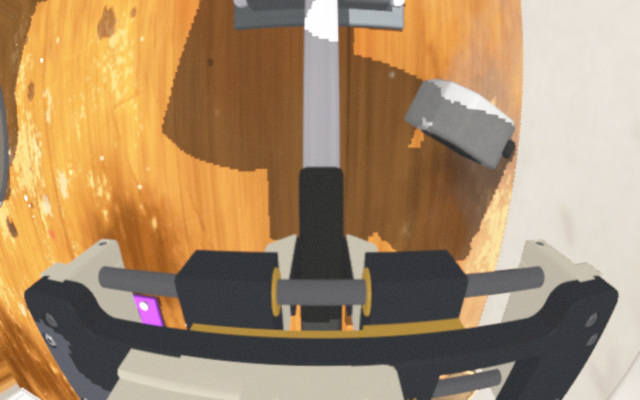

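Request:
{"op": "move_arm", "data": {"increments": [[0.0012,0,-0.005,0],[0.0024,0,-0.01,0],[0.0036,0,-0.015,0],[0.005,0,-0.02,0],[0.005,0,-0.02,0]]}}

```text
time: 8.6
tool_pos: [0.4943, -0.083, 0.0811]
tool_rot: [-3.111, 1.571, 1.609]
contact_force: [-0.1, -0.4, -0.0]
opening: 0.0234
```

```bash
python3 -c "
from h import *
st()"
```

```text
t 8.6 pos [ 0.4943 -0.083   0.0811] ydir [ 1.      0.0075 -0.    ] F [-0.077  -0.3771 -0.0327] T [ 0.3329 -0.0102 -0.0427] op 0.0234
```

Request:
{"op": "move_arm", "data": {"increments": [[0.0014,0,-0.005,0],[0.0028,0,-0.01,0],[0.0028,0,-0.01,0]]}}

```text
time: 8.98
tool_pos: [0.4942, -0.0789, 0.0799]
tool_rot: [-3.006, 1.57, 1.714]
contact_force: [-0.2, -0.1, -0.5]
opening: 0.0236
```

```bash
python3 -c "
from h import *
st()"
```

```text
t 8.97 pos [ 0.4942 -0.0789  0.0799] ydir [ 1.      0.0076 -0.0001] F [-0.2361 -0.1345 -0.4546] T [ 0.3058  0.0204 -0.069 ] op 0.0236
```

Request:
{"op": "move_arm", "data": {"increments": [[0.0014,0,-0.005,0],[0.0028,0,-0.01,0],[0.0028,0,-0.01,0]]}}

```text
time: 9.35
tool_pos: [0.4942, -0.0749, 0.0788]
tool_rot: [-2.878, 1.57, 1.842]
contact_force: [1.1, 1.0, -0.4]
opening: 0.0234
```

Request:
{"op": "move_arm", "data": {"increments": [[0.0014,0,-0.005,0],[0.0028,0,-0.01,0],[0.0028,0,-0.01,0]]}}

```text
time: 9.72
tool_pos: [0.4942, -0.0709, 0.0777]
tool_rot: [-2.895, 1.57, 1.825]
contact_force: [0.9, 0.3, -0.4]
opening: 0.0231
```

```bash
python3 -c "
from h import *
st()"
```

```text
t 9.72 pos [ 0.4942 -0.0709  0.0777] ydir [ 1.      0.0076 -0.0001] F [ 0.8609  0.3354 -0.3822] T [0.3217 0.0152 0.0153] op 0.0231
```

Toe about 33 mm in; still no stop. Continue.

Request:
{"op": "move_arm", "data": {"increments": [[0.0014,0,-0.005,0],[0.0028,0,-0.01,0],[0.0028,0,-0.01,0]]}}

```text
time: 10.1
tool_pos: [0.4941, -0.0669, 0.0766]
tool_rot: [-2.9, 1.57, 1.82]
contact_force: [-0.5, 0.2, -0.4]
opening: 0.0235
```

Request:
{"op": "move_arm", "data": {"increments": [[0.0014,0,-0.005,0],[0.0028,0,-0.01,0],[0.0028,0,-0.01,0]]}}

```text
time: 10.48
tool_pos: [0.4941, -0.0629, 0.0755]
tool_rot: [3.06, 1.57, 1.497]
contact_force: [0.4, 0.9, -0.3]
opening: 0.0233
```

```bash
python3 -c "
from h import *
st()"
```

```text
t 10.47 pos [ 0.4941 -0.0629  0.0755] ydir [1.     0.0077 0.    ] F [ 0.4494  0.8545 -0.2991] T [ 0.3169 -0.0318 -0.0334] op 0.0233
```

Request:
{"op": "move_arm", "data": {"increments": [[0.0014,0,-0.005,0],[0.0028,0,-0.01,0],[0.0028,0,-0.01,0]]}}

```text
time: 10.85
tool_pos: [0.4941, -0.0589, 0.0743]
tool_rot: [-2.917, 1.57, 1.803]
contact_force: [1.1, 0.7, -0.6]
opening: 0.0232
```

Request:
{"op": "move_arm", "data": {"increments": [[0.0014,0,-0.005,0],[0.0028,0,-0.01,0],[0.0028,0,-0.01,0]]}}

```text
time: 11.22
tool_pos: [0.4942, -0.0553, 0.0733]
tool_rot: [0.84, 1.57, -0.723]
contact_force: [-0.0, -3.4, 0.4]
opening: 0.0232
```

```bash
python3 -c "
from h import *
st()"
```

```text
t 11.22 pos [ 0.4942 -0.0553  0.0733] ydir [1.     0.0077 0.0003] F [-0.0052 -3.4118  0.3756] T [-0.2591  0.02   -0.0136] op 0.0232
```

Request:
{"op": "move_arm", "data": {"increments": [[0.0006,0,-0.002,0],[0.001,0,-0.004,0],[0.001,0,-0.004,0]]}}

```text
time: 11.6
tool_pos: [0.4942, -0.0538, 0.0729]
tool_rot: [0.638, 1.57, -0.925]
contact_force: [-0.0, -5.1, 0.6]
opening: 0.0234
```

```bash
python3 -c "
from h import *
st()"
```

```text
t 11.6 pos [ 0.4942 -0.0538  0.0729] ydir [1.     0.0076 0.0003] F [-0.0442 -5.1477  0.6321] T [-0.6446  0.0223 -0.0019] op 0.0234
```

Request:
{"op": "move_arm", "data": {"increments": [[0,0,0,0],[0,0,0,0],[0,0,0,0],[0,0,0,0],[0,0,0,0]]}}

```text
time: 12.22
tool_pos: [0.4942, -0.0539, 0.0729]
tool_rot: [0.65, 1.57, -0.914]
contact_force: [-0.2, -5.0, 0.7]
opening: 0.0234
```

Request:
{"op": "move_arm", "data": {"increments": [[0,0,0,0],[0,0,0,0],[0,0,0,0]]}}

```text
time: 12.6
tool_pos: [0.4942, -0.0539, 0.0729]
tool_rot: [0.606, 1.57, -0.958]
contact_force: [-0.6, -5.2, 0.3]
opening: 0.0235
```

```bash
cat > lev.py <<'E'
import numpy as np
def grip(th,la):
    return 73.5-14*np.sin(th)-la*np.cos(th), 26+14*np.cos(th)-la*np.sin(th)-4   # y, TCP z (mm)
if __name__=="__main__":
    y0,z0=grip(-.28,136.8); print(y0,z0)
    for th in (-.28,-.22,-.16,-.1,-.04,.02,.06,.09,.11,.12):
        la=136.8+3.6*min(1,(th+.28)/.12); y,z=grip(th,la); print(th,round(y,1),round(z,1),'inc x',round((z0-z)/400,4),'z',round((y0-y)/400,4))
E
python3 lev.py
```

```text
-54.10340488101588 73.26022885992157
-0.28 -54.1 73.3 inc x 0.0 z 0.0
-0.22 -58.7 65.9 inc x 0.0184 z 0.0115
-0.16 -62.9 58.2 inc x 0.0377 z 0.0219
-0.1 -64.8 49.9 inc x 0.0583 z 0.0267
-0.04 -66.2 41.6 inc x 0.0791 z 0.0303
0.02 -67.2 33.2 inc x 0.1002 z 0.0326
0.06 -67.5 27.6 inc x 0.1143 z 0.0335
0.09 -67.6 23.3 inc x 0.1248 z 0.0337
0.11 -67.6 20.5 inc x 0.1319 z 0.0337
0.12 -67.6 19.1 inc x 0.1354 z 0.0337
```

Request:
{"op": "move_arm", "data": {"increments": [[0.004,0,0.004,0],[0.0184,0,0.0115,0],[0.0377,0,0.0219,0],[0.0583,0,0.0267,0],[0.0583,0,0.0267,0]], "squeeze": 30}}

```text
time: 13.22
tool_pos: [0.4938, -0.0626, 0.0486]
tool_rot: [-2.804, 1.568, 1.915]
contact_force: [1.2, 9.1, 1.6]
opening: 0.0235
```

```bash
python3 -c "
from h import *
st()"
```

```text
t 13.22 pos [ 0.4938 -0.0626  0.0486] ydir [ 1.      0.0068 -0.0011] F [1.193  9.0704 1.6355] T [ 1.7394 -0.2519 -0.0214] op 0.0235
```

```bash
python3 -c "
from h import *
im=robot.read_camera('wrist'); cv2.imwrite('pics/w5.png',im[:,:,::-1])
im=robot.read_camera('side'); cv2.imwrite('pics/s5.png',cv2.resize(im[110:290,190:430,::-1],None,fx=3.3,fy=3.3,interpolation=cv2.INTER_CUBIC))
st()"
```

```text
t 13.32 pos [ 0.4938 -0.0626  0.0488] ydir [ 1.     0.007 -0.001] F [1.3509 9.706  2.2916] T [ 1.7123 -0.1877 -0.0475] op 0.0237
```

View pics/s5.png

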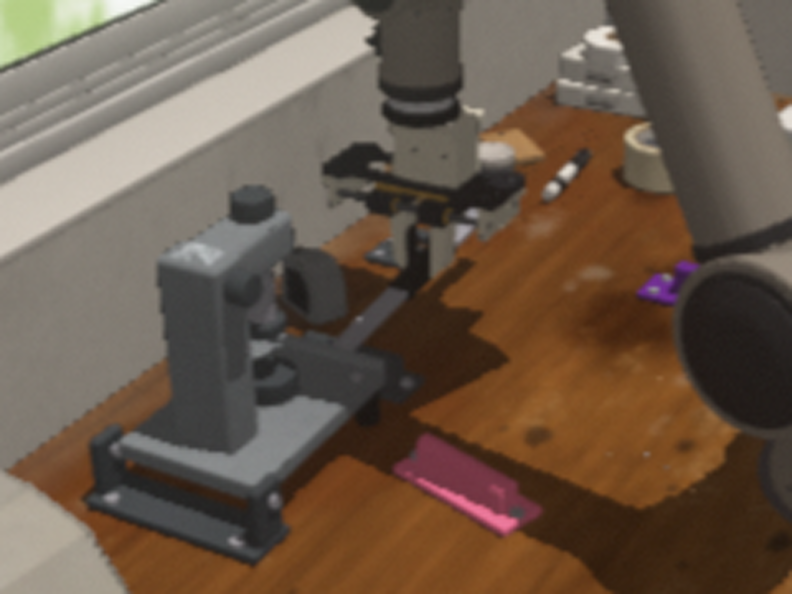

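View pics/w5.png

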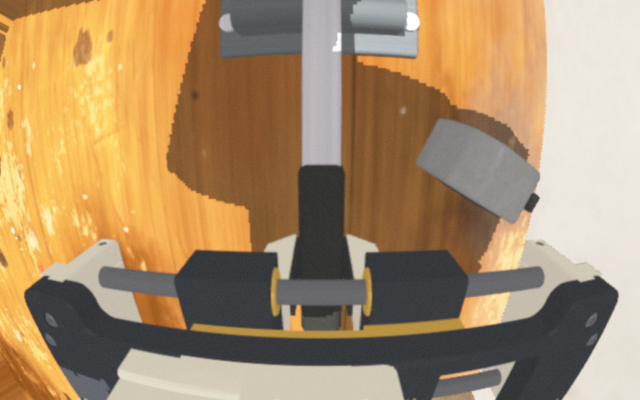

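Request:
{"op": "move_arm", "data": {"increments": [[0.0104,0,0.0018,0],[0.0208,0,0.0036,0],[0.0313,0,0.0048,0],[0.0419,0,0.0059,0],[0.0419,0,0.0059,0]]}}

```text
time: 13.95
tool_pos: [0.4941, -0.065, 0.0332]
tool_rot: [3.094, 1.568, 1.53]
contact_force: [-2.1, 9.6, 14.6]
opening: 0.0238
```

```bash
python3 -c "
from h import *
st()
im=robot.read_camera('side'); cv2.imwrite('pics/s6.png',cv2.resize(im[110:290,190:430,::-1],None,fx=3.3,fy=3.3,interpolation=cv2.INTER_CUBIC))"
```

```text
t 13.95 pos [ 0.4941 -0.065   0.0332] ydir [1.     0.0072 0.0001] F [-2.0761  9.606  14.6273] T [ 1.8759  0.2681 -0.0673] op 0.0238
```

View pics/s6.png

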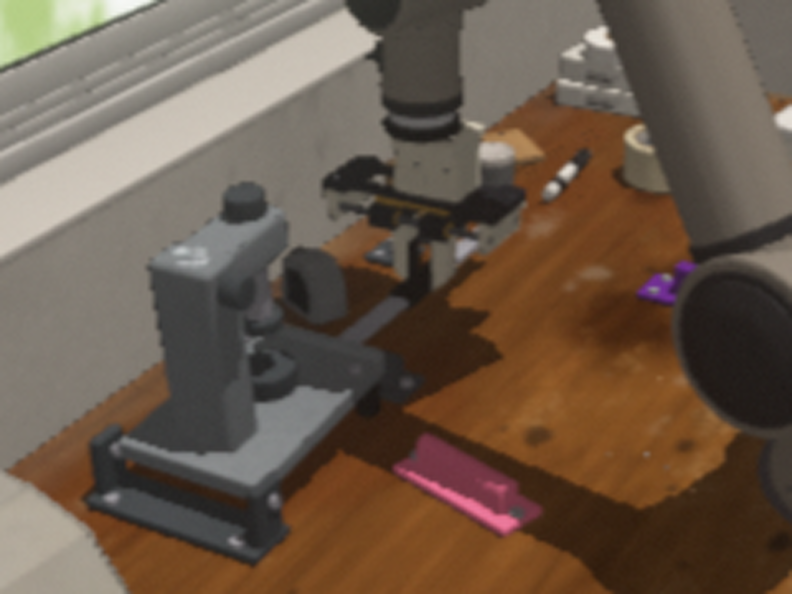

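Request:
{"op": "move_arm", "data": {"increments": [[0.008,0,0.0003,0],[0.016,0,0.0005,0],[0.024,0,0.0005,0],[0.032,0,0.0005,0],[0.034,0,0.0005,0]]}}

```text
time: 14.62
tool_pos: [0.4944, -0.0656, 0.0198]
tool_rot: [2.709, 1.569, 1.146]
contact_force: [-1.4, 8.8, 15.5]
opening: 0.0235
```

```bash
python3 -c "
from h import *
st()
im=robot.read_camera('wrist'); cv2.imwrite('pics/w7.png',im[:,:,::-1])
im=robot.read_camera('side'); cv2.imwrite('pics/s7.png',cv2.resize(im[110:290,190:430,::-1],None,fx=3.3,fy=3.3,interpolation=cv2.INTER_CUBIC))
im=robot.read_camera('top'); cv2.imwrite('pics/t7.png',cv2.resize(im[140:270,200:460,::-1],None,fx=3,fy=3,interpolation=cv2.INTER_CUBIC))"
```

```text
t 14.62 pos [ 0.4944 -0.0656  0.0198] ydir [1.     0.0074 0.0008] F [-1.4128  8.8469 15.4694] T [1.7045 0.308  0.0482] op 0.0235
```

View pics/s7.png

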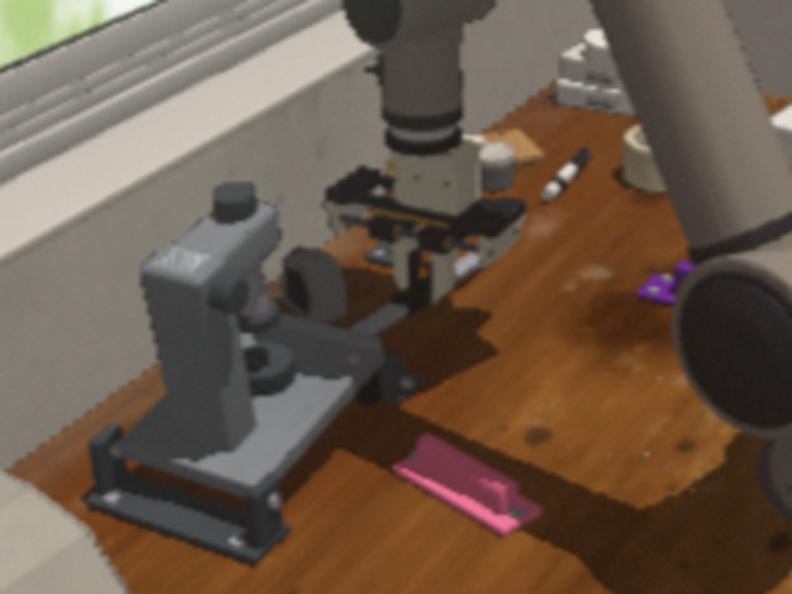

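View pics/w7.png

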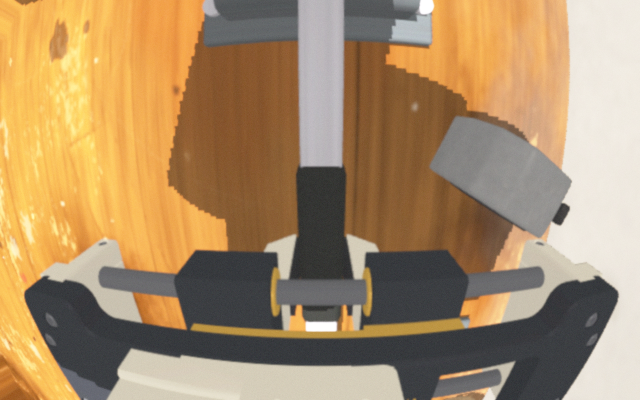

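View pics/t7.png

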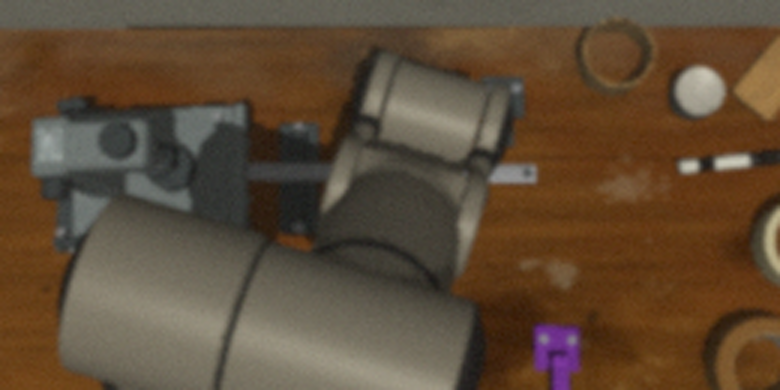

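```bash
python3 -c "
from h import *
for z in (.005,.012,.02): print(onz('top',200+537.5/3-.3,140+174.5/3-.3,z))
print('keeper arm end', [onz('top',*( (315+304.5/5.7-.5,145+250.5/5.7-.5)),.036)])
im=cv2.imread('pics/s7.png')
import cv2
im=robot.read_camera('side'); cv2.imwrite('pics/s8.png',cv2.resize(im[150:220,270:370,::-1],None,fx=7,fy=7,interpolation=cv2.INTER_CUBIC))
"
```

```text
[ 0.4946 -0.2009  0.005 ]
[ 0.4935 -0.2     0.012 ]
[ 0.4923 -0.199   0.02  ]
keeper arm end [array([ 0.5223, -0.1604,  0.036 ])]
```

View pics/s8.png

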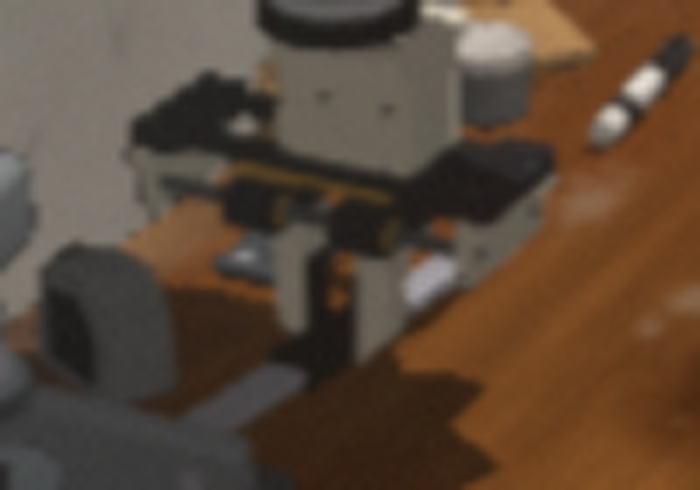

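```bash
python3 -c "
from h import *
print(tri((378.8,197.9),(334.6,187.5)))
for z in (.004,.009,.014,.03): print(proj('side',[.4935,-.2,z]))
"
```

```text
(array([ 0.4997, -0.1987,  0.0032]), np.float64(0.01067683948214085))
(np.float64(337.826145547059), np.float64(187.65245837078265))
(np.float64(337.83054755312895), np.float64(186.38336119212195))
(np.float64(337.8349615493687), np.float64(185.11080725072085))
(np.float64(337.8491674843882), np.float64(181.01523996459701))
```

```bash
python3 -c "
from h import *
A=lambda x,y:(205+(x+.5)/6-.5,145+(y+.5)/6-.5)
for c in [(718,75),(775,85),(738,210),(680,190)]: print([onz('top',*A(*c),z)[:2] for z in (.062,.03)])
im=robot.read_camera('top'); cv2.imwrite('pics/t9.png',cv2.resize(im[140:240,260:400,::-1],None,fx=5.6,fy=5.6,interpolation=cv2.INTER_CUBIC))
"
```

```text
[array([ 0.6257, -0.0118]), array([ 0.634 , -0.0114])]
[array([ 0.6198, -0.0439]), array([ 0.628 , -0.0443])]
[array([ 0.5481, -0.023 ]), array([ 0.5546, -0.0229])]
[array([0.5596, 0.0095]), array([0.5663, 0.0103])]
```

View pics/t9.png

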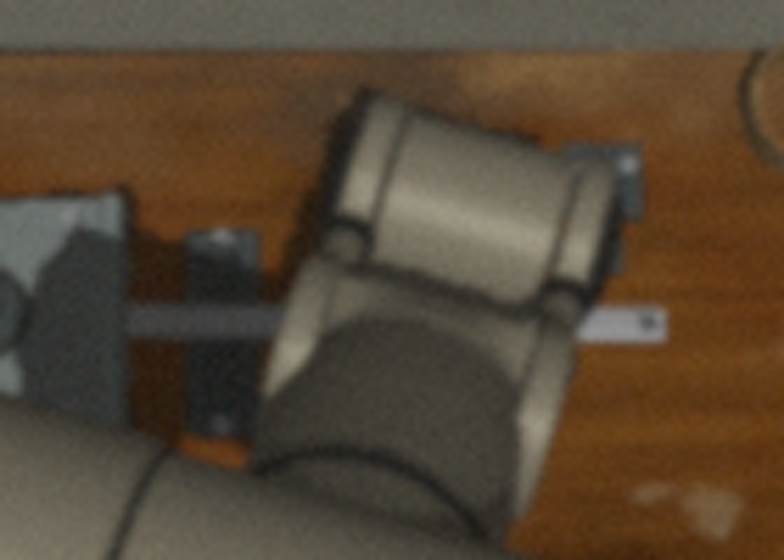

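Request:
{"op": "move_arm", "data": {"increments": [[0,0.012,0,-0.02],[0,0.024,0,-0.04],[0,0.036,-0.001,-0.06],[0,0.048,-0.002,-0.08],[0,0.048,-0.002,-0.08]], "squeeze": 45}}

```text
time: 15.5
tool_pos: [0.5125, -0.0657, 0.0195]
tool_rot: [-1.942, 1.569, 2.862]
contact_force: [-5.3, 1.4, 14.1]
opening: 0.0238
```

```bash
python3 -c "
from h import *
st()
im=robot.read_camera('top'); cv2.imwrite('pics/t10.png',cv2.resize(im[140:240,260:400,::-1],None,fx=5.6,fy=5.6,interpolation=cv2.INTER_CUBIC))"
```

```text
t 15.5 pos [ 0.5125 -0.0657  0.0195] ydir [ 0.9958  0.0919 -0.0019] F [-5.2752  1.3947 14.081 ] T [0.5924 0.9403 0.144 ] op 0.0238
```

View pics/t10.png

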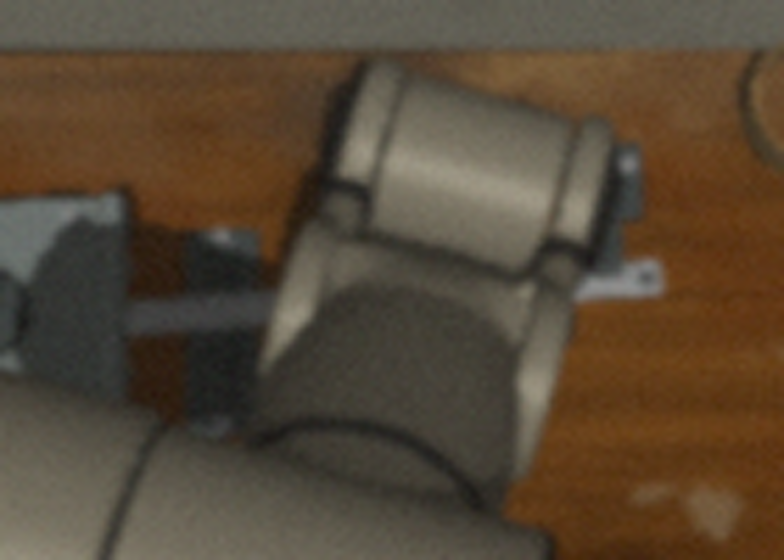

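```bash
python3 -c "
from h import *
go(.531,-.0632,.0192,(-.164,.986))"
```

```text
t 15.55 pos [ 0.5125 -0.0656  0.0195] q [-0.2758  0.5905  1.7848  0.      0.7682 -0.3678] F [-4.6276  2.3058 13.7523] T [0.5808 0.9102 0.1717] op 0.0241
inc [ 0.0008  0.0467 -0.0018] tw -0.06953635748246029
```

Request:
{"op": "move_arm", "data": {"increments": [[0.001,0.012,0,-0.018],[0.001,0.024,0,-0.036],[0.001,0.036,-0.001,-0.054],[0.001,0.047,-0.0018,-0.07],[0.001,0.047,-0.0018,-0.07]]}}

```text
time: 16.18
tool_pos: [0.5304, -0.0639, 0.0189]
tool_rot: [-1.589, 1.567, -2.993]
contact_force: [-6.8, -1.8, 13.0]
opening: 0.0236
```

```bash
python3 -c "
from h import *
st()
im=robot.read_camera('top'); cv2.imwrite('pics/t11.png',cv2.resize(im[140:240,260:400,::-1],None,fx=5.6,fy=5.6,interpolation=cv2.INTER_CUBIC))
im=robot.read_camera('wrist'); cv2.imwrite('pics/w11.png',im[:,:,::-1])"
```

```text
t 16.18 pos [ 0.5304 -0.0639  0.0189] ydir [ 0.9861  0.166  -0.0036] F [-6.8138 -1.8162 13.0498] T [-0.0784  1.2558  0.5595] op 0.0236
```

View pics/t11.png

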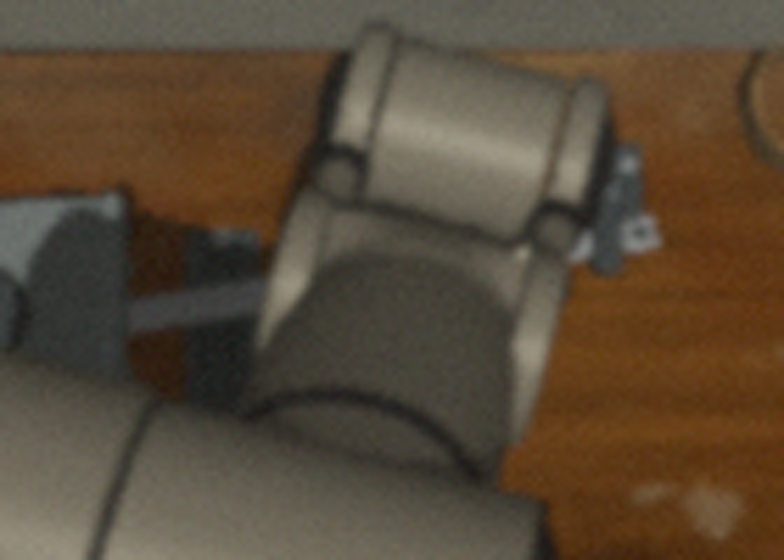

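View pics/w11.png

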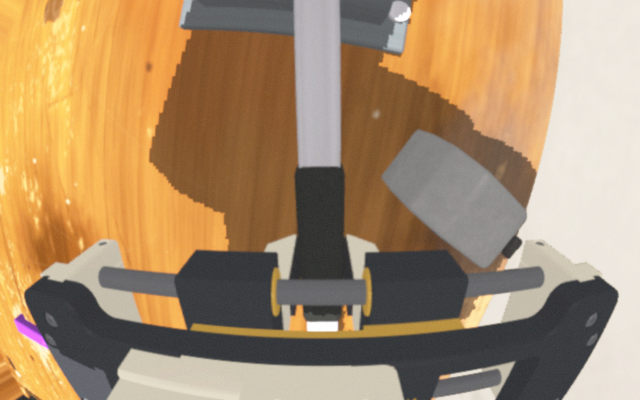

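```bash
python3 -c "
from h import *
f=lambda x,y:(260+(x+.5)/5.6-.5,140+(y+.5)/5.6-.5)
print('hole',onz('top',*f(640,233),.012)); print('end',onz('top',*f(658,232),.012))
print('bar lower edge right of arm',onz('top',*f(624,254),.017),'left',onz('top',*f(590,260),.017))
print('arm end',onz('top',*f(607,274),.036)); print('bar at lip side', onz('top',*f(130,318),.043),onz('top',*f(260,293),.037))
"
```

```text
hole [ 0.5522 -0.1838  0.012 ]
end [ 0.5528 -0.195   0.012 ]
bar lower edge right of arm [ 0.538  -0.1731  0.017 ] left [ 0.5343 -0.1521  0.017 ]
arm end [ 0.5221 -0.1606  0.036 ]
bar at lip side [0.4942 0.1289 0.043 ] [0.5105 0.0506 0.037 ]
```

Request:
{"op": "move_arm", "data": {"increments": [[-0.002,0,0,0],[-0.004,0,0,0],[-0.006,0,0,0],[-0.008,0,0,0],[-0.01,0,0,0]]}}

```text
time: 16.9
tool_pos: [0.5313, -0.0644, 0.0229]
tool_rot: [-0.864, 1.569, -2.267]
contact_force: [-4.0, -3.1, 8.5]
opening: 0.0235
```

Request:
{"op": "move_arm", "data": {"increments": [[-0.002,0,0,0],[-0.004,0,0,0],[-0.004,0,0,0]]}}

```text
time: 17.27
tool_pos: [0.5315, -0.0646, 0.0242]
tool_rot: [-0.611, 1.569, -2.015]
contact_force: [-3.0, -4.5, 5.6]
opening: 0.0233
```

```bash
python3 -c "
from h import *
st()"
```

```text
t 17.27 pos [ 0.5315 -0.0646  0.0242] ydir [ 0.986   0.1664 -0.0013] F [-3.0007 -4.485   5.629 ] T [-1.0749  0.4764  0.6504] op 0.0233
```

Request:
{"op": "move_arm", "data": {"increments": [[-0.002,0,0,0],[-0.004,0,0,0],[-0.005,0,0,0],[-0.005,0,0,0]]}}

```text
time: 17.77
tool_pos: [0.5315, -0.0646, 0.0244]
tool_rot: [-0.989, 1.568, -2.393]
contact_force: [1.4, -5.8, -11.9]
opening: 0.0236
```

```bash
python3 -c "
from h import *
st()"
```

```text
t 17.77 pos [ 0.5315 -0.0646  0.0244] ydir [ 0.9861  0.166  -0.0021] F [  1.3612  -5.7864 -11.8913] T [-1.3368 -0.5085  0.6114] op 0.0236
```

Request:
{"op": "move_arm", "data": {"increments": [[0.0015,0,0,0],[0.003,0,0,0],[0.003,0,0,0]]}}

```text
time: 18.15
tool_pos: [0.5315, -0.0646, 0.0243]
tool_rot: [-0.823, 1.568, -2.227]
contact_force: [-0.9, -6.1, -1.7]
opening: 0.0231
```

```bash
python3 -c "
from h import *
st()
im=robot.read_camera('top'); cv2.imwrite('pics/t12.png',cv2.resize(im[140:240,260:400,::-1],None,fx=5.6,fy=5.6,interpolation=cv2.INTER_CUBIC))
im=robot.read_camera('side'); cv2.imwrite('pics/s12.png',cv2.resize(im[110:290,190:430,::-1],None,fx=3.3,fy=3.3,interpolation=cv2.INTER_CUBIC))"
```

```text
t 18.15 pos [ 0.5315 -0.0646  0.0243] ydir [ 0.9861  0.1661 -0.0017] F [-0.8749 -6.1208 -1.6941] T [-1.1973  0.1074  0.5811] op 0.0231
```

View pics/t12.png

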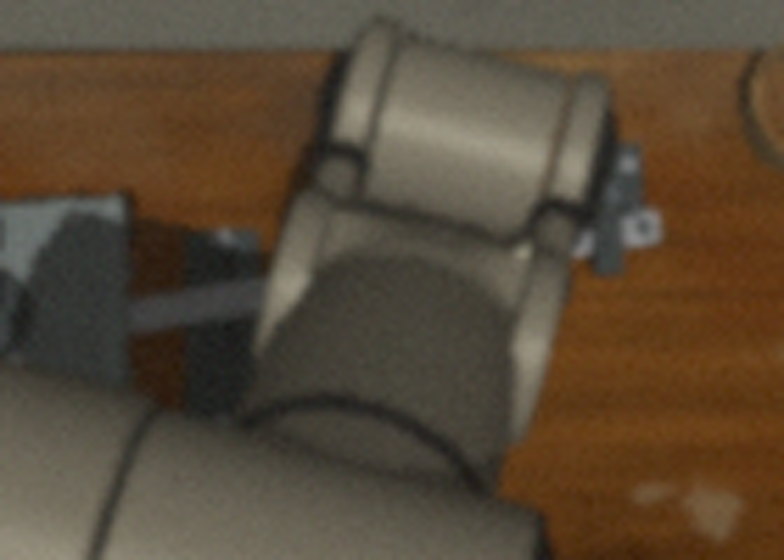

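View pics/s12.png

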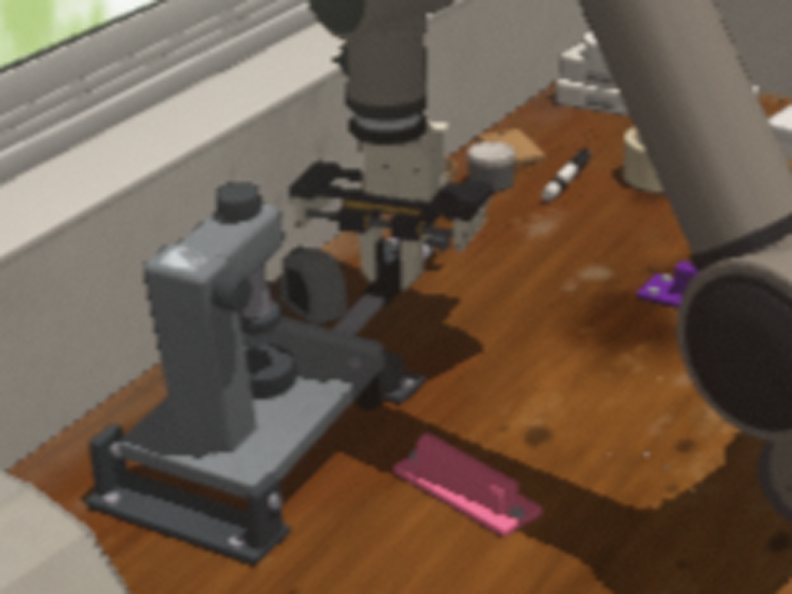

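Request:
{"op": "move_arm", "data": {"increments": [[0,0,0.0015,0],[0,0,0.003,0],[0,0,0.003,0]]}}

```text
time: 18.62
tool_pos: [0.5315, -0.0647, 0.0244]
tool_rot: [-1.79, 1.569, 3.088]
contact_force: [-1.1, -3.0, -7.8]
opening: 0.024
```

```bash
python3 -c "
from h import *
st()"
```

```text
t 18.62 pos [ 0.5315 -0.0647  0.0244] ydir [ 0.9864  0.1646 -0.0018] F [-1.0784 -3.0117 -7.7648] T [-0.9643  0.1017  0.6359] op 0.024
```

Request:
{"op": "move_arm", "data": {"increments": [[0.001,0,0.0015,0],[0.0025,0,0.003,0],[0.0025,0,0.003,0]]}}

```text
time: 19.0
tool_pos: [0.5315, -0.0648, 0.0243]
tool_rot: [-2.426, 1.568, 2.451]
contact_force: [-4.6, 2.4, 0.5]
opening: 0.0239
```

```bash
python3 -c "
from h import *
st()"
```

```text
t 19.0 pos [ 0.5315 -0.0648  0.0243] ydir [ 0.9864  0.1641 -0.0016] F [-4.5924  2.3605  0.4711] T [0.0517 0.6732 0.6869] op 0.0239
```

Request:
{"op": "move_arm", "data": {"increments": [[0,-0.0015,-0.001,0],[0,-0.0015,-0.001,0],[0,-0.0015,-0.001,0]], "squeeze": 12}}

```text
time: 19.38
tool_pos: [0.5315, -0.0648, 0.0243]
tool_rot: [-3.004, 1.569, 1.873]
contact_force: [-3.4, 4.3, 1.0]
opening: 0.0241
```

```bash
python3 -c "
from h import *
st()"
```

```text
t 19.38 pos [ 0.5315 -0.0648  0.0243] ydir [ 0.9866  0.1631 -0.0002] F [-3.4432  4.2766  1.0245] T [0.6958 0.5718 0.085 ] op 0.0241
```

Request:
{"op": "move_arm", "data": {"increments": [[0,0,0,0],[0,0,0,0],[0,0,0,0]], "gripper": 0.5, "squeeze": 5}}

```text
time: 19.75
tool_pos: [0.5323, -0.0659, 0.0245]
tool_rot: [1.179, 1.569, -0.227]
contact_force: [-0.7, -0.8, -0.2]
opening: 0.045
```

```bash
python3 -c "
from h import *
st()
im=robot.read_camera('top'); cv2.imwrite('pics/t13.png',cv2.resize(im[140:240,260:400,::-1],None,fx=5.6,fy=5.6,interpolation=cv2.INTER_CUBIC))
im=robot.read_camera('side'); cv2.imwrite('pics/s13.png',cv2.resize(im[110:290,190:430,::-1],None,fx=3.3,fy=3.3,interpolation=cv2.INTER_CUBIC))"
```

```text
t 19.75 pos [ 0.5323 -0.0659  0.0245] ydir [0.9865 0.1636 0.0013] F [-0.736  -0.8495 -0.1632] T [-0.129   0.0284 -0.003 ] op 0.045
```

View pics/t13.png

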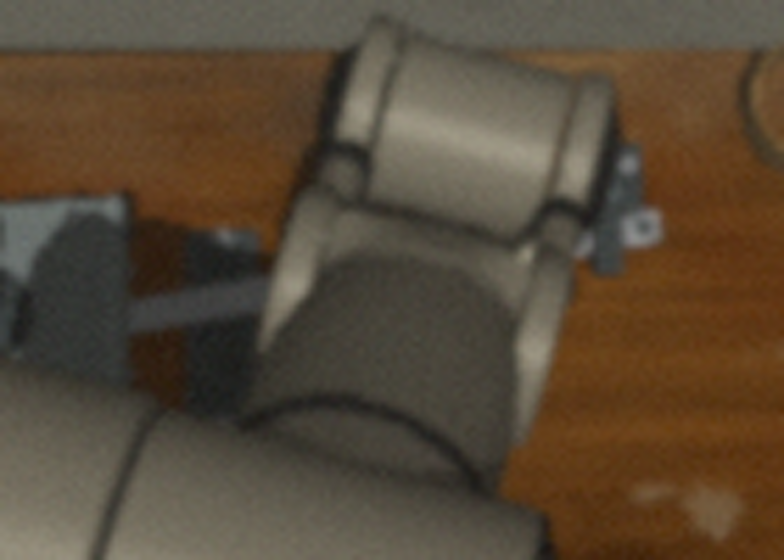

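View pics/s13.png

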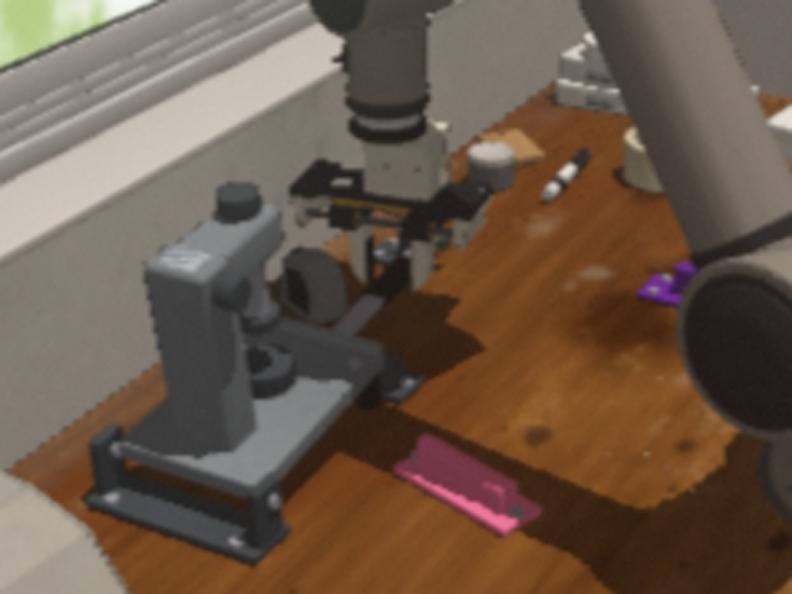

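Request:
{"op": "move_arm", "data": {"increments": [[-0.03,0,0,0],[-0.1,0,0,0],[-0.2,0,0,0],[-0.3,0,0,0],[-0.35,0,0,0]]}}

```text
time: 20.48
tool_pos: [0.5327, -0.0658, 0.1675]
tool_rot: [1.161, 1.566, -0.246]
contact_force: [0.5, 0.1, 0.3]
opening: 0.0459
```

Request:
{"op": "move_arm", "data": {"increments": [[-0.05,0,0.1,0],[-0.1,-0.1,0.2,0],[-0.1,-0.2,0.3,0],[-0.1,-0.25,0.4,0],[-0.1,-0.25,0.4,0]]}}

```text
time: 21.1
tool_pos: [0.4584, -0.2424, 0.2051]
tool_rot: [0.547, 1.569, -0.864]
contact_force: [-0.6, -0.0, 0.1]
opening: 0.046
```

```bash
python3 -c "
from h import *
st()
im=robot.read_camera('top'); cv2.imwrite('pics/t14.png',cv2.resize(im[140:280,200:480,::-1],None,fx=2.8,fy=2.8,interpolation=cv2.INTER_CUBIC))
im=robot.read_camera('side'); cv2.imwrite('pics/s14.png',cv2.resize(im[110:290,190:430,::-1],None,fx=3.3,fy=3.3,interpolation=cv2.INTER_CUBIC))"
```

```text
t 21.1 pos [ 0.4584 -0.2424  0.2051] ydir [0.9872 0.1597 0.0009] F [-0.5823 -0.0019  0.0969] T [-0.0178  0.025  -0.0355] op 0.046
```

View pics/t14.png

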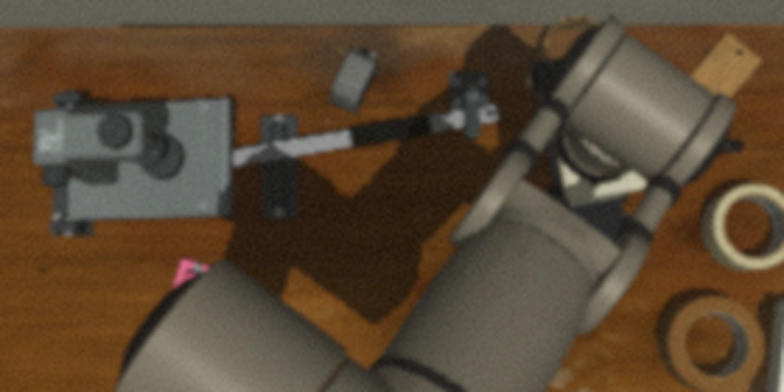

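View pics/s14.png

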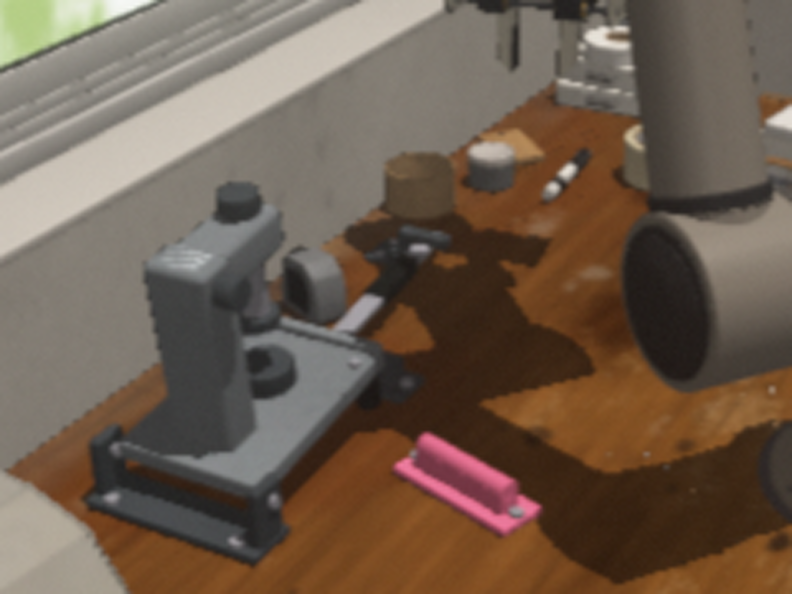

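The press stays tilted up, with its top knob at side-crop (238,195). The bar lies across the fulcrum and under the keeper's arm at top-crop (470,118), and the bystanders haven't moved. The gripper is clear, so I'm handing in.

```bash
python3 -c "
from h import *
print(robot.hand_in())"
```

```text
the job is handed in; nothing more can be done
None
```

The press is raised and stays up with the gripper let go: the keeper's hook holds the bar down. I handed the job in at about 21 s on the robot's clock. No verdict is reported, so this rests on my own checks.

- **Insertion:** I laid the bar across the fulcrum at a slope of about 0.28 rad and slid the toe in. It met the stop roughly 45–50 mm inside the lip, and I held a push of 5.0–5.2 N for about 1 s.
- **Levering:** I pressed the handle down while drawing the bar back to about 0.11 rad. The highest readings were about 15 N at the handle and 9–10 N along the bar. I put the force along the bar down to friction on the crest and the plate.
- **Locking:** I swung the end about 53 mm sideways under the hook and let it up until the hook took the load. For a moment I was pulling up about 12 N against the hook, which I backed off before opening the gripper.

**Last checks:** The final pictures show the press still tilted, the bar caught under the keeper's arm, and the bystanders in view where they were. The wrist force read about zero with the gripper clear. The bar's height under the hook was worked out from the arm's pose and felt as contact. One try at measuring the bar end's height from two camera views disagreed by 11 mm and was not used.

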